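Open the stuck jar on the thrift-shop table

ROBOT

A 6-joint arm with a two-finger parallel gripper is mounted at the origin on the work surface. World frame = base frame: x ahead of the robot, y to its left, z up, the work surface at z = 0. Lengths are in mm, angles in rad, forces in N, time in s.
With the tool pointing down it reaches from about 350 to 725 mm from the base axis. Payload 4.3 kg.
Tool frame: the origin (TCP) lies midway between the tips of the shut fingers; the grasp point (between the pads) lies 19 mm behind it; z points along the fingers, y is the direction in which the jaws open and shut (so a half turn about z gives the same grasp; the last joint's range is limited). The gripper opens to 85 mm and grips with 20 to 120 N. Pads are 22 mm wide; open, the fingers measure 114 mm over their backs; the gripper's body (76 mm by 85 mm) begins 54 mm behind the grasp point. The pads swing forward as they close: fully open they stand 13 mm farther back than shut.
Start: joints at [-1.452, 0.377, 0.081, 1.274, 0, 1.46], TCP at [130.423, -560.051, 231.329] pointing down, gripper open.
Joint ranges: [-2.72, 2.72], [-0.84, 1.66], [-1.02, 1.22], [-1.77, 2.12], [-1.37, 1.28], [-3.14, 3.14]. Speed limits (rad/s): [2.57, 2.57, 3.14, 3.14, 3.14, 3.14].

INTERFACE

Orientations are given as a unit quaternion [w, x, y, z].
In Python, from rig import sensors, eyes, close_job gives the robot as it stands. The module is installed in compiled form; this text tells all that it offers.
- The arm moves only by the shell command python3 -m jog 'ROWS'. ROWS is JSON, a list of rows, each a list of 7 numbers: the shift along the tool's x, y, z in mm, then the turn, a rotation vector about the tool's x, y, z in degrees, then the opening, from 0 (shut) to 1 (fully open). In form: [[tx, ty, tz, ax, ay, az, hand], ...]. A call has 1 to 5 rows; each row shifts and turns the pose as measured when the row begins, along the tool's axes as they then stand; what a row does not reach is not made up. A row lasts 1/8 s, in which the tool goes at most 62.5 mm and 10.7 degrees, less where a joint would pass 70% of its speed; a pose out of reach is approached as far as the arm can. A call with a gripper value outside its range is refused whole. The fingers move at their own pace and stop on an object; the grip force is fixed at half the most. Time passes only in rows, so rows that do not move let the fingers close. It gives the time, the measured TCP pose, the force and the opening at its end, in the units of the state.
- sensors.get_state(): the state, without advancing time (a new reading comes with each control period).
- eyes.get_image(name): name is "scene" or "side" or "wrist"; returns a dict with "frame" (480x640x3 uint8, red, green, blue), "fx", "fy", "cx", "cy" (pixels), "world_to_cam" (4x4, takes a point from world to camera coordinates). Camera axes: x right, y up, looking along -z (the intrinsics and any distortion apply to the point x, -y, -z); pixel columns grow to the right and rows downward; lengths in mm; the calibration is good to about 2 mm. A picture is of the moment at which its call begins. There is no depth.
- close_job(): hands the job in, once; it reports no verdict.
The state is a dict: "time": time; "joint_pos": joint angles; "qd": joint speeds; "effort": joint torques, N m; "tool_pos": TCP position; "eef_rot": TCP orientation; "ft_force": force on the tool from outside, world axes, zero at the start; "moment": the same for the moment, N m; "finger_gap": finger opening in mm.
Only numpy, scipy, OpenCV 4.12 (cv2) and the standard library are available. Lean on these libraries where they do the work, as an engineer would, in place of code of your own. Each camera call takes 0.05 s, during which the arm holds its last target. There are 200 camera calls.

TASK

The red cap of the clamped glass jar is stuck: grip it firmly, break it loose with a hard anticlockwise twist, spin it on until it comes free and lift it off. Then set the cap down gently, top up and flat, in the empty half of the wooden tray, let go of it, and leave the old lids and the other things on the table where they are.

Things in the scene. Friction and masses are not known exactly. Their poses are not given: they have to be found in the camera images.
- cap_mid (a point): Centre (half-way up) of the red ribbed cap: 56 mm across, 30 mm high (skirt 15 mm below this point, flat top 15 mm above), 30 to 65 g. Its z axis points up out of the top; a white stripe on the top runs along its +x. It turns anticlockwise seen from above to open, and needs more than one grasp. Once it is loose it turns with almost no drag and keeps its height.
- cap_skirt (a point): Centre of the cap's lower edge, same axes. Inside the skirt two lugs, 180 degrees apart, hook under the jar's thread. They come clear after 1.5 to 2.1 rad of turning from the start (it varies), stay clear for about 0.6 rad more, then meet a stop. When clear the cap lifts straight off with only its own weight; pulled up while still hooked it rises about 1 mm and holds.
- residue_mark (a point): Point on the jar's axis at the skirt of the seated cap, where brown dried residue sticks the cap; fixed. Its x axis points where the cap's +x points at the start, so the angle between them is how far the cap has turned. The residue gives way within the first half radian, at a twist of about 0.6 to 0.8 N m, and then frees the cap.
- jar: Square clear-glass jar, 84 x 84 mm, in a wooden clamp screwed to the table (base 120 x 170 mm, 15 mm thick); nothing of it can turn or move. Origin: on the table under the jar's axis; z up, y to the clamp's screw. Shoulder 112 to 127 mm above the origin, neck 40 mm across, mouth at 165 mm. The seated cap spans 138 to 168 mm above the origin, on the axis.
- tray: Wooden tray fixed to the table, 150 mm (x) by 240 mm (y), 20 mm high, walls and floor 5 mm thick; one divider, about as high as the walls, makes two halves. Origin: under its centre, on the table; z up. Its -y half holds two old lids.
- tray_empty (a point): Centre of the floor (top face) of the tray's empty half, the one towards the tray's +y: 140 mm (x) by 112 mm (y) inside. Same axes as the tray.
- oldlid_brass_mid (a point): Bystander: a flat brass lid, 54 mm across, 12 mm high; lies in the tray's other half. Point half-way up; leave it alone.
- oldlid_white_mid (a point): Bystander: a flat white lid, 48 mm across, 14 mm high; lies in the tray's other half. Point half-way up; leave it alone.
- vase_mid (a point): Bystander: a green glass vase, 68 mm across, 128 mm high; stands loose on the table. Point half-way up; leave it alone.
- amber_mid (a point): Bystander: an amber bottle, 56 mm across, 160 mm high; stands loose on the table. Point half-way up; leave it alone.
- tumbler_mid (a point): Bystander: a glass tumbler, 68 mm across, 85 mm high; stands loose on the table. Point half-way up; leave it alone.
- squash_mid (a point): Bystander: an orange ornamental squash, 72 mm across, 62 mm high; stands loose on the table. Point half-way up; leave it alone.
- ladle_mid (a point): Bystander: a serving spoon lying on the table, about 200 mm long, at the far side. Point half-way up; leave it alone.
Mind the look-alikes: they are no part of the job. What is shaped like the part that bears cap_mid but grey or orange is not meant.

How it is judged:
By the outcome, as a careful person would: the job done as asked, in the order asked, and still so for the second after the job is handed in, with the robot touching nothing.
It also fails if it takes over 51 s, if anything falls off the work surface, if the arm or the gripper's body presses on something with over 40 N, if the wrist force passes 120 N, or if a joint passes its speed limit or range.

## Working session

There is one attempt and no reset: what is moved stays moved. The work goes in short steps, Python scripts to look and compute and a shell command to move; the robot and the scene stay as the last step left them, time stands still between calls to the robot, and variables do not carry over. Pictures are saved under pics/ and viewed, about 8 in all and at most 12, crops included, and the job is handed in when it is done.

```bash
mkdir -p pics; python3 - <<'E'
from rig import sensors, eyes
import cv2
s=sensors.get_state(); print(s)
for n in("scene","side"):
    d=eyes.get_image(n); cv2.imwrite(f"pics/{n}0.png",d["frame"][:,:,::-1]); print(n,{k:v for k,v in d.items() if k!="frame"})
E
```

```text
{'time': 0.0, 'joint_pos': array([-1.45230494e+00,  3.78075664e-01,  7.95937376e-02,  1.27444063e+00,
        9.26056759e-06,  1.46049748e+00]), 'qd': array([-6.93277976e-04, -2.19080496e-04,  6.38560302e-04,  5.84176506e-05,
       -1.05088517e-03,  1.12738371e-03]), 'effort': array([ 1.25532943e-04, -4.63611102e+01,  2.69870353e+01,  2.10787787e-02,
       -2.71913521e-06, -1.18884603e-06]), 'tool_pos': array([ 130.33691875, -559.32428645,  230.34127421]), 'eef_rot': array([-1.06312576e-03,  9.93463450e-01,  1.14145708e-01,  2.75443784e-07]), 'ft_force': array([ 0.34881135, -0.26376524, -0.32527555]), 'moment': array([ 0.02293452, -0.04064506,  0.01494125]), 'finger_gap': 85.6331361434218}
scene {'fx': 450.2528400583087, 'fy': 450.2528400583087, 'cx': 327.15775700501536, 'cy': 241.92087004432872, 'world_to_cam': array([[ 8.02997916e-01,  5.95795088e-01,  1.49184144e-02,
        -4.64771472e+02],
       [-4.90637450e-01,  6.46644478e-01,  5.84059767e-01,
         2.21301067e+02],
       [ 3.38333030e-01, -4.76318309e-01,  8.11573551e-01,
        -1.41549380e+03],
       [ 0.00000000e+00,  0.00000000e+00,  0.00000000e+00,
         1.00000000e+00]])}
side {'fx': 448.5620834615371, 'fy': 448.5620834615371, 'cx': 320.5800406134538, 'cy': 238.9795545993995, 'world_to_cam': array([[-9.47794124e-01, -3.18024829e-01,  2.33774851e-02,
         5.77979857e+02],
       [ 1.88708241e-01, -5.00279876e-01,  8.45049848e-01,
        -1.92691593e+02],
       [-2.57051548e-01,  8.05344804e-01,  5.34176233e-01,
        -9.91483975e+02],
       [ 0.00000000e+00,  0.00000000e+00,  0.00000000e+00,
         1.00000000e+00]])}
```

View pics/scene0.png

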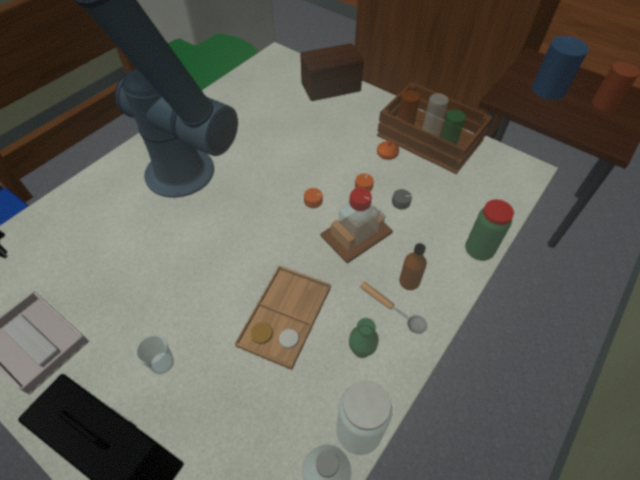

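View pics/side0.png

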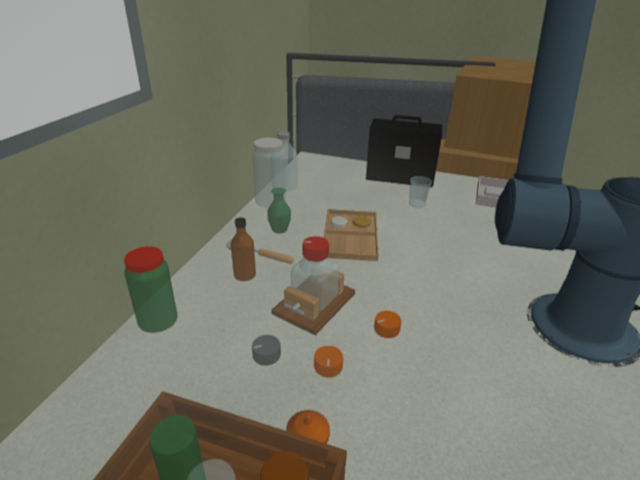

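Scene: the red cap is at about (361,199), with the clamp around (357,236). The tray is around (284,317), and its empty half is the upper part, near (295,293). Side: the cap is at (316,247), the tray at (352,235), and its empty half is nearer the camera, at (352,245). Next I'll enlarge both.

```bash
python3 - <<'E'
import cv2,numpy as np
a=cv2.imread("pics/scene0.png")[180:380,230:410]; b=cv2.imread("pics/side0.png")[190:340,260:390]
a=cv2.resize(a,None,fx=3,fy=3,interpolation=2)[:600]; b=cv2.resize(b,(260*1,300),interpolation=2)
cv2.imwrite("pics/c0.png",np.hstack([a,np.vstack([b,np.zeros((300,260,3),np.uint8)])]))
E
```

```text
(no output)
```

View pics/c0.png

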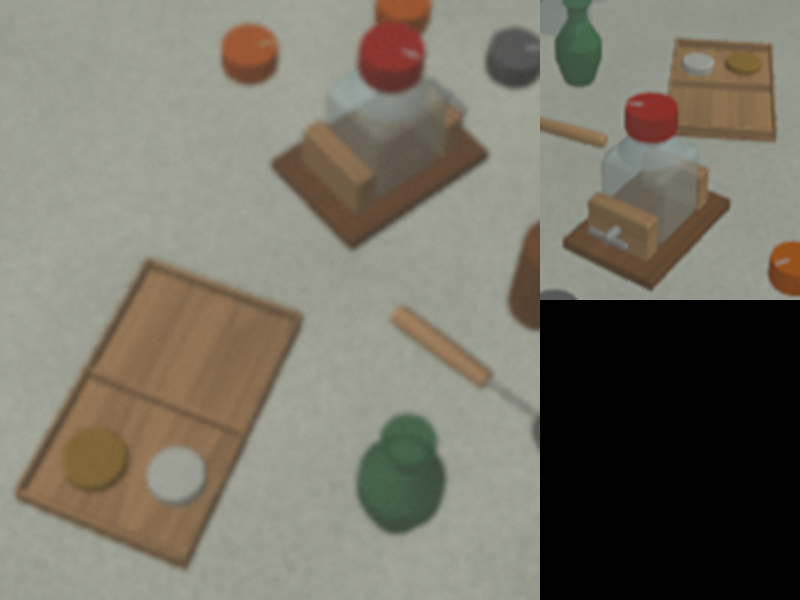

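The enlarged crops give these pixels. Scene: cap silhouette centre (360.3,199). Tray rim corners at crop pixels (149,262), (301,317), (185,567) and (19,495), with the lids in the lower half. Side: cap centre (315.5,248.5), clear of the orange and grey decoys.

```bash
cat > h.py <<'E'
import numpy as np
from scipy.spatial.transform import Rotation as R
from rig import sensors, eyes
def ray(d,u,v):
    T=d["world_to_cam"]; r=T[:3,:3].T@np.array([(u-d["cx"])/d["fx"],-(v-d["cy"])/d["fy"],-1]); return -T[:3,:3].T@T[:3,3], r
def onz(d,u,v,z):
    o,r=ray(d,u,v); return o+r*(z-o[2])/r[2]
def tri(*drays):
    A=0;b=0
    for o,r in drays:
        r=r/np.linalg.norm(r); P=np.eye(3)-np.outer(r,r); A=A+P; b=b+P@o
    return np.linalg.solve(A,b)
def proj(d,p):
    c=d["world_to_cam"]@np.r_[p,1]; return d["cx"]+d["fx"]*c[0]/-c[2], d["cy"]-d["fy"]*c[1]/-c[2]
def rot(s): w=s["eef_rot"]; return R.from_quat(w[[1,2,3,0]])
def to(s,p):
    print("tcp",s["tool_pos"].round(1),"tool shift",rot(s).inv().apply(np.array(p)-s["tool_pos"]).round(1))
E
python3 - <<'E'
from h import *
s=eyes.get_image("scene"); d=eyes.get_image("side")
C=lambda u,v:(230+u/3,180+v/3)
print("cap",tri(ray(s,360.3,199),ray(d,315.5,248.5)), onz(s,360.3,199,153),onz(d,315.5,248.5,153))
k=[onz(s,*C(*p),20) for p in[(149,262),(301,317),(185,567),(19,495)]]
for q in k: print("tray",q.round())
print([np.linalg.norm(k[i]-k[(i+1)%4]).round() for i in range(4)])
m=sum(k)/4; e=(k[0]+k[1])/2; y=(e-m)/np.linalg.norm(e-m); print("mid",m,"empty",m+y*58.5,"yaw y",np.degrees(np.arctan2(y[1],y[0])))
# cross-check side: tray corners near ->
D=lambda u,v:(260+(u-540)/2,190+v/2)
for p in[(669,133),(775,139)]: print("side",onz(d,*D(*p),20).round())
for p in[(274,165),(352,245),(487,155)]: print("clamp",onz(s,*C(*p),15).round())
st=sensors.get_state(); print(rot(st).as_matrix().round(2))
E
```

```text
cap [581.90167776 132.76433454 152.5747613 ] [583.452468   132.86029224 153.        ] [580.4662239  132.62322193 153.        ]
tray [490. -92.  20.]
tray [630. -56.  20.]
tray [ 690. -286.   20.]
tray [ 549. -320.   20.]
[np.float64(144.0), np.float64(238.0), np.float64(145.0), np.float64(235.0)]
mid [ 589.86105798 -188.51651027   20.        ] empty [ 575.26238728 -131.86733717   20.        ] yaw y 104.45088076454171
side [610. -31.  20.]
side [477. -66.  20.]
clamp [512.  63.  15.]
clamp [621.  34.  15.]
clamp [664. 193.  15.]
[[ 0.97  0.23 -0.  ]
 [ 0.23 -0.97  0.  ]
 [ 0.   -0.   -1.  ]]
```

```bash
python3 -m jog '[[43,-41,0,0,0,0,1],[43,-41,0,0,0,0,1],[43,-41,0,0,0,0,1],[43,-41,0,0,0,0,1],[43,-41,0,0,0,0,1]]'; python3 -c "
from h import *
s=sensors.get_state();print(s['time'],s['joint_pos'].round(3));to(s,(582,133,215))"
```

```text
time: 0.82
tool_pos: [296.0, -308.1, 229.0]
eef_rot: [-0.0, 0.994, 0.11, 0.001]
ft_force: [1.8, 0.8, 1.0]
finger_gap: 85.5
0.825 [-0.955  0.081 -0.308  1.182  0.002  1.966]
tcp [ 296.  -308.1  229. ] tool shift [ 375.5 -367.8   14.8]
```

```bash
python3 -m jog '[[42,-41,0,0,0,0,1],[42,-41,0,0,0,0,1],[42,-41,0,0,0,0,1],[42,-41,0,0,0,0,1],[42,-41,0,0,0,0,1]]'; python3 -c "
from h import *
s=sensors.get_state();print(s['time'],s['joint_pos'].round(3));to(s,(582,133,215))"
```

```text
time: 1.45
tool_pos: [460.1, -53.4, 229.9]
eef_rot: [0.001, 0.994, 0.109, 0.002]
ft_force: [0.8, -0.5, -0.2]
finger_gap: 84.9
1.45 [-0.253  0.149 -0.228  1.191  0.     2.669]
tcp [460.1 -53.4 229.9] tool shift [ 159.5 -155.4   15.2]
```

```bash
python3 -m jog '[[42,-41,0,0,0,0,1],[42,-41,0,0,0,0,1],[42,-41,0,0,0,0,1],[30,-30,0,0,0,0,1],[0,0,0,0,0,-8,1]]'; python3 - <<'E'
from h import *
import cv2
s=sensors.get_state();print(s['time'],s['joint_pos'].round(3));to(s,(582,133,215))
d=eyes.get_image("wrist"); cv2.imwrite("pics/w1.png",d["frame"][:,:,::-1]); print(d["world_to_cam"].round(3),d["fx"],d["cx"],d["cy"],proj(d,(582,133,168)))
E
```

```text
time: 2.08
tool_pos: [583.2, 140.9, 228.7]
eef_rot: [0.001, 0.983, 0.184, 0.002]
ft_force: [-1.7, -1.0, 0.4]
finger_gap: 84.9
2.075 [ 1.320e-01  4.270e-01  1.490e-01  1.288e+00 -2.000e-03  2.905e+00]
tcp [583.2 140.9 228.7] tool shift [-4.   6.9 13.7]
[[ 3.61000e-01 -9.33000e-01  2.00000e-03 -7.93470e+01]
 [ 8.86000e-01  3.42000e-01 -3.14000e-01 -5.26403e+02]
 [ 2.92000e-01  1.15000e-01  9.49000e-01 -5.65246e+02]
 [ 0.00000e+00  0.00000e+00  0.00000e+00  1.00000e+00]] 402.51489792888907 320.44480637950045 240.26347419282624 (np.float64(333.2329182992957), np.float64(273.5517149839511))
```

View pics/w1.png

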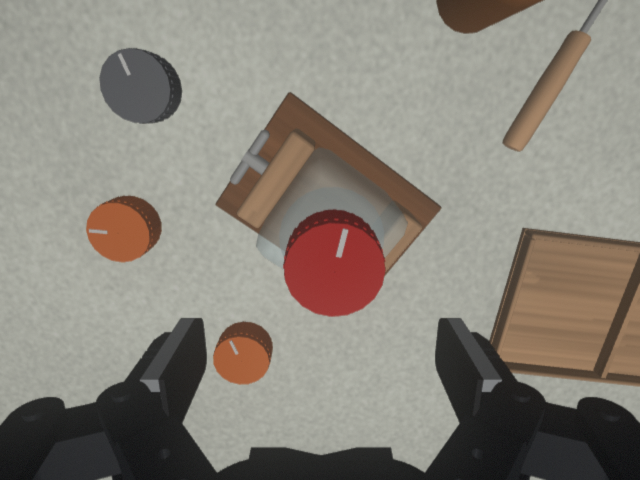

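The wrist view shows the cap's top disc centred at (335,266), with the stripe running to (345,231). The fingers straddle it without touching. The tray's +y edge corners are at (524,229) and (492,369).

```bash
python3 - <<'E'
from h import *
s=sensors.get_state(); d=eyes.get_image("wrist")
c=onz(d,334.5,266,168); t=onz(d,345,231,168); print(c,"stripe",np.degrees(np.arctan2(*(t-c)[1::-1])))
to(s,(c[0],c[1],160)); to(s,(582,133,160))
print("tray +y corners",onz(d,524,229,20),onz(d,492,369,20))
E
```

```text
[585.7520779  133.04188433 168.        ] stripe 6.303112765615889
tcp [582.6 139.9 228.7] tool shift [ 0.2  7.4 68.7]
tcp [582.6 139.9 228.7] tool shift [-3.3  6.1 68.7]
tray +y corners [628.55808522 -41.75323511  20.        ] [485.02462287 -88.02292681  20.        ]
```

```bash
python3 -m jog '[[-1,7,10,0,0,0,1],[0,0,25,0,0,0,1],[0,0,25,0,0,0,1],[0,0,12,0,0,0,1],[0,0,0,0,0,0,1]]'; python3 - <<'E'
from h import *
s=sensors.get_state(); to(s,(584,133,130)); print(s["moment"])
E
```

```text
time: 2.8
tool_pos: [582.7, 126.9, 153.7]
eef_rot: [0.002, 0.985, 0.174, 0.001]
ft_force: [0.1, 0.4, 0.4]
finger_gap: 85.6
tcp [582.7 126.9 153.7] tool shift [ 3.3 -5.4 23.7]
[ 0.006548   -0.03123441  0.01028942]
```

```bash
python3 -m jog '[[3,-5,0,0,0,0,1],[0,0,12,0,0,0,1],[0,0,9,0,0,0,1],[0,0,0,0,0,0,1]]'; python3 - <<'E'
from h import *
import cv2
s=sensors.get_state(); to(s,(584,133,130)); print(s["moment"])
d=eyes.get_image("side"); cv2.imwrite("pics/s2.png",cv2.resize(d["frame"][190:340,240:400,::-1],None,fx=4,fy=4,interpolation=2))
E
```

```text
time: 3.3
tool_pos: [585.5, 132.9, 133.4]
eef_rot: [0.002, 0.985, 0.174, 0.003]
ft_force: [-0.2, 0.1, -0.5]
finger_gap: 85.8
tcp [585.5 132.9 133.4] tool shift [-1.4 -0.6  3.4]
[ 0.00740903  0.00810277 -0.01475187]
```

View pics/s2.png

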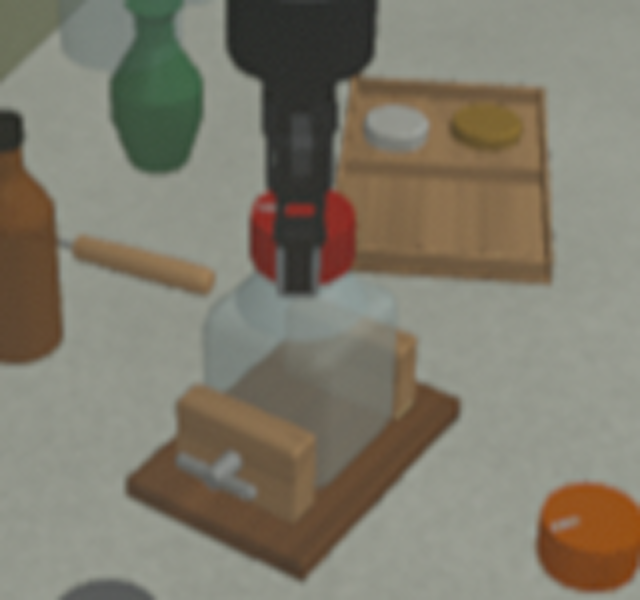

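The fingers straddle the cap, with the near tip at (298,290) close to the skirt's level and above the shoulder. I'll close the gripper now.

```bash
python3 -m jog '[[-1,0,2,0,0,0,0],[0,0,0,0,0,0,0],[0,0,0,0,0,0,0],[0,0,0,0,0,0,0]]'; python3 - <<'E'
from h import *
s=sensors.get_state(); to(s,(584,133,130)); print(s["moment"],s["joint_pos"].round(3))
E
```

```text
time: 3.85
tool_pos: [585.1, 132.8, 132.7]
eef_rot: [0.002, 0.985, 0.174, 0.004]
ft_force: [0.5, -0.2, 0.2]
finger_gap: 55.1
tcp [585.1 132.8 132.7] tool shift [-0.9 -0.6  2.6]
[-0.01328322  0.07000204 -0.0910841 ] [ 0.119  0.464 -0.045  1.054 -0.003  2.912]
```

```bash
python3 -m jog '[[0,0,0,0,0,0,0],[0,0,0,0,0,-10,0],[0,0,0,0,0,-10,0],[0,0,0,0,0,-10,0]]'; python3 - <<'E'
from h import *
s=sensors.get_state(); to(s,(585,133,133)); print(s["moment"],s["joint_pos"].round(3),rot(s).as_euler('zyx',degrees=True))
E
```

```text
time: 4.35
tool_pos: [583.0, 134.7, 132.4]
eef_rot: [-0.0, 0.903, 0.43, 0.002]
ft_force: [0.5, -0.5, -0.5]
finger_gap: 54.9
tcp [583.  134.7 132.4] tool shift [-0.   2.6 -0.6]
[ 0.00473309 -0.0087893   0.00094043] [ 1.200e-01  4.640e-01 -4.600e-02  1.056e+00  2.000e-03  2.374e+00] [ -50.87966246    0.22972952 -179.84692103]
```

```bash
python3 -m jog '[[0,0,0,0,0,0,0]]'; python3 - <<'E'
from h import *
import cv2
s=sensors.get_state(); print(s["moment"],rot(s).as_euler('zyx',degrees=True)[0])
ims=[]
for n,(a,b) in(("scene",(160,320)),("side",(205,275)),("wrist",(200,230))):
    f=eyes.get_image(n)["frame"][:,:,::-1]
    ims.append(cv2.resize(f,(400,300)) if n=="wrist" else cv2.resize(f[a:a+75,b:b+100],(400,300),interpolation=2))
cv2.imwrite("pics/t3.png",np.vstack([np.hstack(ims[:2]),np.hstack([ims[2],ims[2]*0])]))
E
```

```text
time: 4.47
tool_pos: [582.9, 134.7, 132.3]
eef_rot: [-0.0, 0.903, 0.429, 0.002]
ft_force: [0.3, -0.1, -0.2]
finger_gap: 55.3
[ 0.04188837 -0.00468143  0.00275829] -50.78222174308826
```

View pics/t3.png

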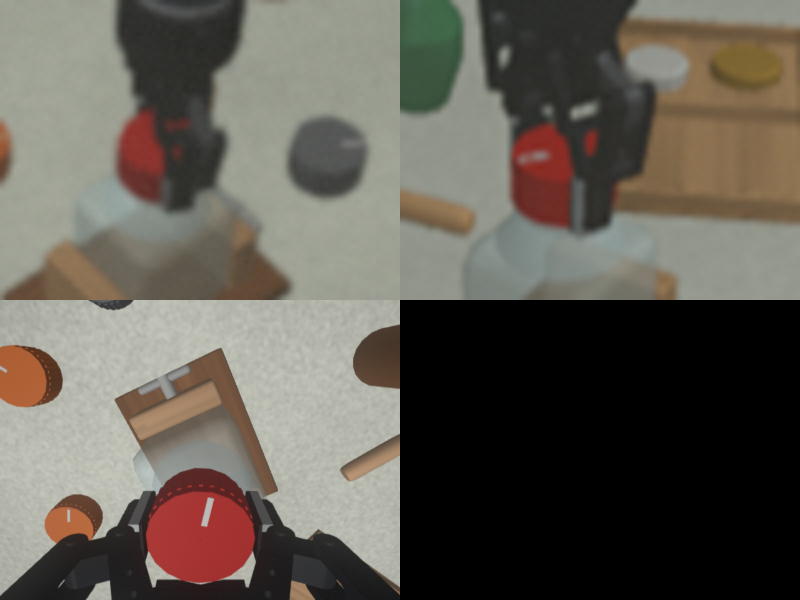

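In the wrist view the cap fills the grip, and the stripe sits at the same angle to the fingers as before. So the cap turned with the gripper, about 0.53 rad, and the residue gave way. I'll spin it on.

```bash
python3 -m jog '[[0,0,0,0,0,-10,0],[0,0,0,0,0,-10,0],[0,0,0,0,0,-10,0],[0,0,0,0,0,-10,0],[0,0,0,0,0,-10,0]]'; python3 -m jog '[[0,0,0,0,0,-10,0],[0,0,0,0,0,-10,0],[0,0,0,0,0,-10,0],[0,0,0,0,0,0,0]]'; python3 - <<'E'
from h import *
s=sensors.get_state(); print(s["moment"],s["joint_pos"].round(3),rot(s).as_euler('zyx',degrees=True))
E
```

```text
time: 5.25
tool_pos: [582.8, 135.1, 132.4]
eef_rot: [0.0, 0.63, 0.776, 0.003]
ft_force: [-2.1, 1.7, 0.8]
finger_gap: 55.0
time: 5.75
tool_pos: [581.0, 135.1, 132.4]
eef_rot: [-0.001, 0.404, 0.915, 0.002]
ft_force: [-0.1, 0.6, 0.0]
finger_gap: 55.1
[-0.05293223 -0.064026    0.03170255] [ 0.12   0.463 -0.047  1.06   0.004  0.952] [-1.32350296e+02  4.38005657e-03 -1.79759446e+02]
```

Turned 112° (1.95 rad) so far. Next is a gentle lift test.

```bash
python3 -m jog '[[0,0,-3,0,0,0,0],[0,0,-3,0,0,0,0]]'
```

```text
time: 6.0
tool_pos: [581.0, 135.0, 138.5]
eef_rot: [-0.001, 0.406, 0.914, 0.002]
ft_force: [-0.3, -0.3, -0.2]
finger_gap: 54.9
```

```bash
python3 -m jog '[[0,0,-10,0,0,0,0],[0,0,-20,0,0,0,0],[0,0,-25,0,0,0,0],[0,0,-20,0,0,0,0],[0,0,0,0,0,0,0]]'; python3 - <<'E'
from h import *
import cv2
s=sensors.get_state(); to(s,(576,-130,205)); print(s["joint_pos"].round(2))
f=[eyes.get_image(n)["frame"][:,:,::-1] for n in("side","wrist")]
cv2.imwrite("pics/l4.png",np.vstack([cv2.resize(f[0][130:330,220:500],(560,400)),cv2.resize(f[1],(560,420))[220:]]))
E
```

```text
time: 6.62
tool_pos: [582.0, 134.9, 218.8]
eef_rot: [0.001, 0.408, 0.913, 0.003]
ft_force: [0.3, -0.2, -0.1]
finger_gap: 55.3
tcp [582.  134.9 218.8] tool shift [-193.4 -181.2   12.5]
[0.12 0.42 0.12 1.26 0.   0.96]
```

View pics/l4.png

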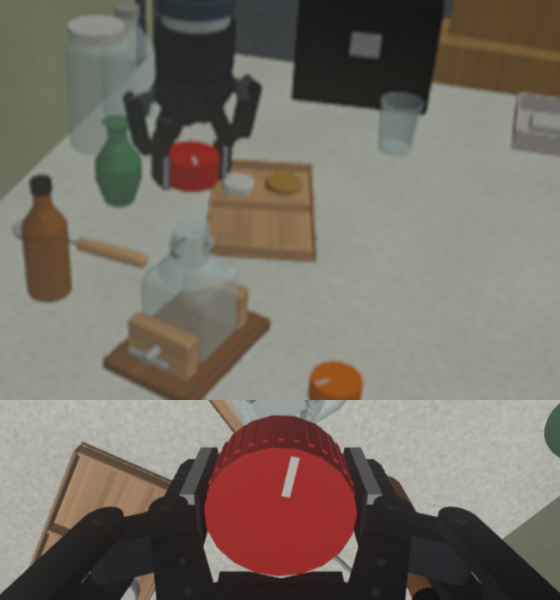

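The cap is held level with its top up, and the jar mouth is bare at (190,235). Now I'll carry the cap to the empty half.

```bash
python3 -m jog '[[-38,-36,0,0,0,0,0],[-38,-36,0,0,0,0,0],[-38,-36,0,0,0,0,0],[-38,-36,0,0,0,0,0],[-30,-28,0,0,0,0,0]]'; python3 -m jog '[[0,0,0,0,0,9,0],[0,0,0,0,0,9,0],[0,0,0,0,0,9,0],[0,0,0,0,0,0,0]]'; python3 - <<'E'
from h import *
import cv2
s=sensors.get_state(); to(s,(574,-131,60)); print(s["joint_pos"].round(2),rot(s).as_euler('zyx',degrees=True))
d=eyes.get_image("wrist"); cv2.imwrite("pics/w5.png",d["frame"][:,:,::-1])
E
```

```text
time: 7.35
tool_pos: [571.4, -118.5, 208.7]
eef_rot: [-0.006, 0.405, 0.914, 0.001]
ft_force: [-0.0, 0.0, -0.6]
finger_gap: 55.3
time: 7.85
tool_pos: [567.9, -122.2, 202.7]
eef_rot: [-0.01, 0.616, 0.788, -0.002]
ft_force: [1.4, 0.5, -0.6]
finger_gap: 55.2
tcp [ 567.9 -122.2  202.7] tool shift [-11.9   6.  142.5]
[-0.32  0.42  0.07  1.24  0.    1.  ] [-103.96720789   -1.05298857 -179.47201285]
```

View pics/w5.png

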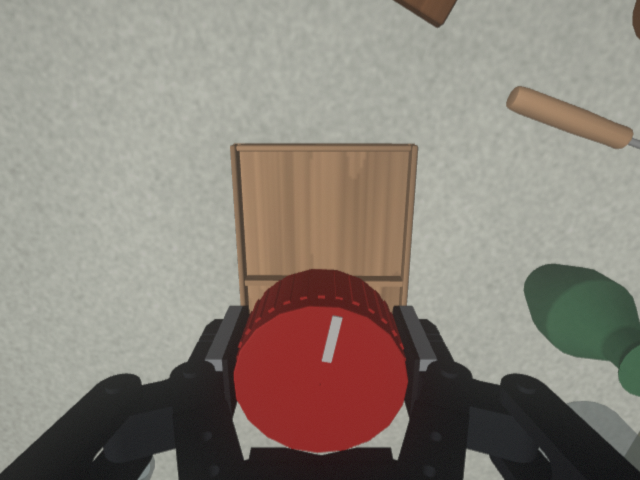

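The wrist view shows the tray straight ahead, with its +y rim from (231,146) to (417,146) and the divider from (245,278) to (405,280). The cap is still held.

```bash
python3 - <<'E'
from h import *
s=sensors.get_state(); d=eyes.get_image("wrist")
a,b,c,e=[onz(d,u,v,20) for u,v in((233,146),(416,146),(246,278),(403,280))]
m=(a+b+c+e)/4; x=b-a; print(a,b,c,e,"empty",m,np.linalg.norm(x),np.degrees(np.arctan2(x[1],x[0])))
to(s,(m[0],m[1],40)); print("tool z world",rot(s).apply([0,0,1]),"level rotvec deg",np.degrees(np.cross([0,0,1],rot(s).inv().apply([0,0,-1]))).round(2))
E
```

```text
[485.87264523 -86.81609749  20.        ] [626.36762039 -51.52426603  20.        ] [ 517.21388493 -195.90668743   20.        ] [ 651.1372966  -163.44481044   20.        ] empty [ 570.14786179 -124.42296535   20.        ] 144.85976464990466 14.100741482303771
tcp [ 567.9 -122.1  202.6] tool shift [ -5.    4.2 162.5]
tool z world [-0.01857015  0.0092581  -0.9997847 ] level rotvec deg [-0.9  -0.77  0.  ]
```

```bash
python3 -m jog '[[-7,5,0,-0.9,-0.8,0,0],[0,0,40,0,0,0,0],[0,0,40,0,0,0,0],[0,0,40,0,0,0,0],[0,0,0,0,0,0,0]]'; python3 - <<'E'
from h import *
s=sensors.get_state(); to(s,(572,-129,20)); print("level rotvec deg",np.degrees(np.cross([0,0,1],rot(s).inv().apply([0,0,-1]))).round(2))
E
```

```text
time: 8.57
tool_pos: [578.1, -129.3, 81.0]
eef_rot: [0.005, 0.613, 0.79, 0.001]
ft_force: [-0.4, 0.6, 0.4]
finger_gap: 55.0
tcp [ 578.1 -129.3   81. ] tool shift [ 2.2 -6.3 60.9]
level rotvec deg [ 0.42  0.36 -0.  ]
```

```bash
python3 -m jog '[[2,-6,10,0.4,0.4,0,0],[0,0,25,0,0,0,0],[0,0,20,0,0,0,0],[0,0,0,0,0,0,0],[0,0,0,0,0,0,0]]'; python3 - <<'E'
from h import *
s=sensors.get_state(); to(s,(572,-129,0)); print("level rotvec deg",np.degrees(np.cross([0,0,1],rot(s).inv().apply([0,0,-1]))).round(2))
E
```

```text
time: 9.2
tool_pos: [577.6, -131.3, 32.5]
eef_rot: [0.006, 0.612, 0.791, 0.002]
ft_force: [0.4, 0.8, 0.0]
finger_gap: 55.3
tcp [ 577.6 -131.3   32.5] tool shift [ 3.9 -5.2 32.4]
level rotvec deg [ 0.62  0.37 -0.  ]
```

```bash
python3 -m jog '[[3,-5,8,0.6,0.4,0,0],[0,0,0,0,0,0,0],[0,0,10,0,0,0,0],[0,0,5,0,0,0,0],[0,0,0,0,0,0,0]]'; python3 - <<'E'
from h import *
s=sensors.get_state(); to(s,(572,-129,0)); print("level rotvec deg",np.degrees(np.cross([0,0,1],rot(s).inv().apply([0,0,-1]))).round(2))
E
```

```text
time: 9.82
tool_pos: [573.4, -130.2, 10.2]
eef_rot: [0.001, 0.612, 0.791, 0.001]
ft_force: [-0.6, -0.7, -0.3]
finger_gap: 55.2
tcp [ 573.4 -130.2   10.2] tool shift [ 1.5 -1.1 10.2]
level rotvec deg [ 0.16  0.06 -0.  ]
```

Level and centred, and about 10 mm above contact. I'll lower it in small steps.

```bash
python3 -m jog '[[0,0,4,0,0,0,0],[0,0,2,0,0,0,0],[0,0,2,0,0,0,0],[0,0,0,0,0,0,0]]';python3 -m jog '[[0,0,1.5,0,0,0,0],[0,0,0,0,0,0,0]]'
```

```text
time: 10.32
tool_pos: [573.5, -130.2, 1.6]
eef_rot: [0.001, 0.612, 0.791, 0.001]
ft_force: [0.8, -0.1, -0.6]
finger_gap: 55.1
time: 10.58
tool_pos: [574.0, -130.3, 1.6]
eef_rot: [0.002, 0.612, 0.791, 0.001]
ft_force: [-0.6, 0.2, -0.5]
finger_gap: 55.2
```

```bash
python3 -m jog '[[0,0,2,0,0,0,0]]';python3 -m jog '[[0,0,2,0,0,0,0]]'; python3 - <<'E'
from h import *
import cv2
f=eyes.get_image("side")["frame"][:,:,::-1]
cv2.imwrite("pics/p6.png",cv2.resize(f[190:270,300:400],(800,640))[:600])
E
```

```text
time: 10.7
tool_pos: [574.4, -130.5, 1.1]
eef_rot: [0.002, 0.612, 0.791, 0.001]
ft_force: [-5.2, 2.8, 21.4]
finger_gap: 54.8
time: 10.82
tool_pos: [574.4, -130.5, 1.1]
eef_rot: [0.003, 0.612, 0.791, 0.001]
ft_force: [-5.4, 2.6, 19.0]
finger_gap: 55.2
```

View pics/p6.png

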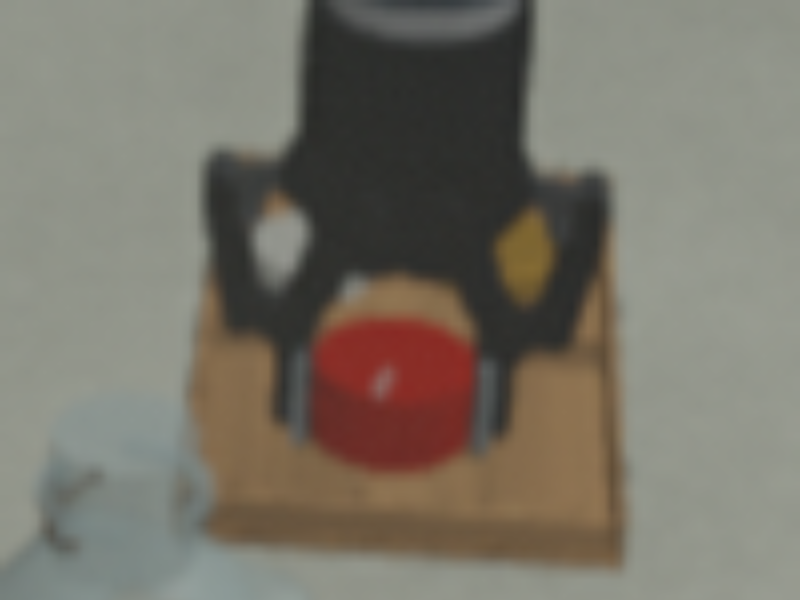

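The cap is on the floor in the middle of the empty half, with about 20 N of contact force. I'll ease off and let go.

```bash
python3 -m jog '[[0,0,-0.3,0,0,0,0],[0,0,0,0,0,0,0.85],[0,0,0,0,0,0,0.85],[0,0,0,0,0,0,0.85]]'
```

```text
time: 11.38
tool_pos: [574.7, -130.6, 1.5]
eef_rot: [0.003, 0.612, 0.791, 0.001]
ft_force: [0.3, 0.3, -0.2]
finger_gap: 72.7
```

```bash
python3 -m jog '[[0,0,-5,0,0,0,0.85],[0,0,-15,0,0,0,0.85],[0,0,-30,0,0,0,0.85],[0,0,-50,0,0,0,0.85],[0,0,-50,0,0,0,0.85]]'; python3 -m jog '[[0,0,-20,0,0,0,0.85],[0,0,0,0,0,0,0.85]]'; python3 - <<'E'
from h import *
import cv2
f=[eyes.get_image(n)["frame"][:,:,::-1] for n in("side","wrist","scene")]
cv2.imwrite("pics/e7.png",np.vstack([np.hstack([cv2.resize(f[0][170:370,200:460],(390,300)),cv2.resize(f[1],(400,300))]),np.hstack([cv2.resize(f[2],(390,300)),cv2.resize(f[2][230:380,220:420],(400,300))])]))
E
```

```text
time: 12.0
tool_pos: [570.5, -129.2, 154.0]
eef_rot: [-0.001, 0.612, 0.791, -0.0]
ft_force: [-0.0, -0.9, -0.0]
finger_gap: 72.5
time: 12.25
tool_pos: [573.9, -130.3, 182.0]
eef_rot: [0.005, 0.612, 0.791, 0.002]
ft_force: [0.1, -0.1, 0.4]
finger_gap: 72.2
```

View pics/e7.png

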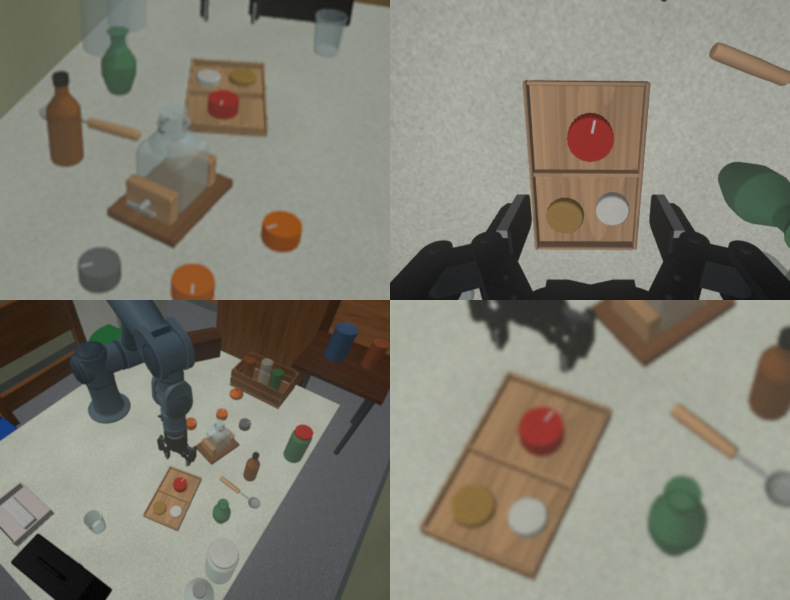

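The cap sits flat and top up inside the empty half, at (590,137) in the wrist panel. The old lids and other things are where they were, and the gripper is clear.

```bash
python3 -c "
from rig import close_job; print(close_job())"
```

```text
the job is handed in; nothing more can be done
None
```

The red cap is off the jar and lies flat, top up, in the empty half of the tray. I handed the job in at about 12.3 s of the 51 s allowed.

- **Opening:** I gripped the cap once and broke it loose within the first 31° of anticlockwise twist. It turned on to 112° (1.95 rad), and a gentle lift test met no resistance. The task said it would need more than one grasp, but the wrist had enough range to do it in one.
- **Placing:** I lowered the cap level and in small steps until it touched the tray floor. The last step pressed with about 20 N, firmer than I meant. I eased off before letting go.
- **Last checks:** The final pictures show the cap flat in the empty half, the gripper well clear and force readings near zero. The old lids, vase, bottle, tumbler and spoon look unmoved. I judged that by eye and did not measure it.
- **Disagreements:** Position estimates for the cap and the tray differed between cameras by a few mm, up to about 14 mm at one tray corner. I used an in-between value, which the tray's free space easily allowed.

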